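Sweep out the carving board's juice groove

ROBOT

A 6-joint arm with a two-finger parallel gripper is mounted at the origin on the work surface. World frame = base frame: x ahead of the robot, y to its left, z up, the work surface at z = 0. Lengths are in m, angles in rad, forces in N, time in s.
With the tool pointing down it reaches from about 0.35 to 0.975 m from the base axis. Payload 4.9 kg.
Tool frame: the origin (TCP) lies midway between the tips of the shut fingers; the grasp point (between the pads) lies 19 mm behind it; z points along the fingers, y is the direction in which the jaws open and shut (so a half turn about z gives the same grasp; the last joint's range is limited). The gripper opens to 85 mm and grips with 20 to 120 N. Pads are 22 mm wide; open, the fingers measure 114 mm over their backs; the gripper's body (76 mm by 85 mm) begins 54 mm behind the grasp point. The pads swing forward as they close: fully open they stand 13 mm farther back than shut.
Start: joints at [-1.277, 0.053, 1.613, -0, 1.476, -0.119], TCP at [0.251, -0.572, 0.231] pointing down, gripper open.
Joint ranges: [-3.01, 3.01], [-1.01, 2.22], [0.06, 2.58], [-1.02, 4.17], [0.09, 2.62], [-3.14, 3.14]. Speed limits (rad/s): [2.57, 2.57, 3.14, 3.14, 3.14, 3.14].

INTERFACE

Orientations are given as a rotation vector (axis times angle).
In Python, from station import ctrl gives the robot as it stands.
- The arm moves only by the tool drive_tool, never from a script. Its argument "moves" is one flat list of numbers, 7 for each row, row after row: the turn, a rotation vector about the world's x, y, z in degrees, then the shift along the world's x, y, z in m, then the closure, from 0 (fully open) to 1 (shut). A call has exactly 5 rows; each row shifts and turns the commanded pose from where the row before left it; what a row does not reach is not made up. A row lasts 1/8 s, in which the tool goes at most 62.5 mm and 10.7 degrees, less where a joint would pass 70% of its speed; a pose out of reach is approached as far as the arm can. A call is refused whole if a number of a shift passes 0.0625 or a number of a turn 10.7, either way. A call with a gripper value outside its range is refused whole. The fingers move at their own pace and stop on an object; "newtons" is the grip in N (left out, the last holds). Time passes only in rows, so rows that do not move let the fingers close, or fill a call up. It gives the time, the measured TCP pose, the force and the opening at its end, in the units of the state.
- ctrl.get_obs(): the state, without advancing time (a new reading comes with each control period).
- ctrl.get_image(name): name is "side" or "top" or "wrist"; returns the picture (420x560x3 uint8, red, green, blue); there is no depth.
- ctrl.get_calibration(name): a dict with "fx", "fy", "cx", "cy" (pixels), "k1" (the pictures are not rectified: a ray, as slopes to the right and down, at radius r is drawn at 1 + k1 r^2 times it, then the intrinsics apply), "rvec" (rotation vector, rad) and "tvec" (3), from world to camera coordinates, as OpenCV has them; the wrist camera has in their place "T_tool_cam" (4x4, takes a point from camera to tool coordinates, whose origin is the TCP and whose axes are the flange's). Camera axes: x right, y down, z forward; pixel columns grow to the right and rows downward; lengths in m; the calibration is good to about 2 mm. A picture is of the moment at which its call begins: read the wrist's pose just before it. get_calibration takes no time and is no camera call.
- ctrl.finish_job(): hands the job in, once; it reports no verdict.
The state is a dict: "t": time; "q": joint angles; "dq": joint speeds; "effort": joint torques, N m; "tool_pos": TCP position; "tool_rot": TCP orientation; "contact_force": force on the tool from outside, world axes, zero at the start; "wrist_torque": the same for the moment, N m; "opening": finger opening in m.
Only numpy, scipy, OpenCV 4.12 (cv2) and the standard library are available. Lean on these libraries where they do the work, as an engineer would, in place of code of your own. Each camera call takes 0.05 s, during which the arm holds its last target.

TASK

Take the groove scraper (the tool with the straight square handle) out of its stand, lower its tip into the carving board's groove at the closed end, and draw it slowly, no faster than about 5 cm a second, with the tip kept down in the groove, all the way to the open end above the drip tray. Then put the scraper back upright in the stand it came from and let go. Leave the other tool in its stand.

Things in the scene. Friction and masses are not known exactly. Their poses are not given: they have to be found in the camera images.
- board: Fixed carving board, white plastic on a grey core, 240 (x) x 170 (y) x 30 mm thick; origin at the centre of its underside, on the table, z up. One straight grey-floored groove, 22 mm wide, 14 mm deep (floor at z = 16 mm), runs along x at y = +50 mm, from its closed end at x = -90 mm to the open end at the board's edge, x = +120 mm. A low dark drip tray (70 x 120 x 14 mm) is fixed against that edge.
- scraper: Groove scraper, loose, about 0.12 kg, 130 mm long, standing upright in its stand. Origin at the very tip; z runs up along the tool towards the handle. Steel pin of 8 mm diameter from the tip to z = 60 mm; round steel guard disc, 48 mm diameter, z = 60 to 66 mm; straight square black handle, 22 x 22 mm (sides square to its x and y axes), z = 66 to 130 mm.
- stand: The scraper's stand, fixed: a steel ring on four thin posts over a round foot (72 mm diameter, 8 mm thick). Origin at the centre of the foot's underside, on the table. Ring: top at z = 75 mm, 64 mm outside, hole 28 mm. The scraper's pin hangs through the hole and its guard disc rests on the ring, so its tip is at z = 15 mm, and its handle rises from z = 81 to 145 mm. An identical stand nearby holds the corer.
- corer: The other tool, loose, standing in the identical second stand: same pin length and guard disc, but a short round mushroom-shaped black knob (38 mm diameter) instead of the square handle, 108 mm long. Origin at its lower end, z up. Not to be used or disturbed.
There are look-alikes about, which are no part of the job. Leave any yellow look-alike of the scraper alone. Leave any orange look-alike of the stand alone.

How it is judged:
By the outcome, as a careful person would: the job done as asked, in the order asked, and still so for the second after the job is handed in, with the robot touching nothing.
It also fails if it takes over 64 s, if anything falls off the work surface, if the arm or the gripper's body presses on something with over 40 N, if the wrist force passes 120 N, or if a joint passes its speed limit or range.

## Working session

There is one attempt and no reset: what is moved stays moved. The work goes in short steps, Python scripts to look and compute and a tool call to move; the robot and the scene stay as the last step left them, time stands still between calls to the robot, and variables do not carry over. Pictures are saved under pics/ and viewed, and the job is handed in when it is done.

Besides the shell and the picture viewer there is one more tool, called after ">>>" as name(argument=value, ...) on one line, values as JSON. drive_tool: Moves the arm, as the interface text tells. Its arguments: {"type":"object","properties":{"moves":{"type":"array","items":{"type":"number"}},"newtons":{"type":"number"}},"required":["moves"]}

```bash
ls; mkdir -p pics; cat > h.py <<'E'
import numpy as np, cv2
from station import ctrl
from scipy.spatial.transform import Rotation as R
def save(n,f):
    im=ctrl.get_image(n); cv2.imwrite('pics/'+f,im[:,:,::-1]); return im
def cam(n,obs=None):
    c=ctrl.get_calibration(n)
    if n=='wrist':
        T=np.array(c['T_tool_cam']); Rt=R.from_rotvec(obs['tool_rot']).as_matrix()
        Rc=Rt@T[:3,:3]; o=Rt@T[:3,3]+np.array(obs['tool_pos'])
    else:
        Rw=R.from_rotvec(np.array(c['rvec']).ravel()).as_matrix(); Rc=Rw.T; o=-Rw.T@np.array(c['tvec']).ravel()
    return c,Rc,o
def ray(n,u,v,obs=None):
    c,Rc,o=cam(n,obs)
    x=(u-c['cx'])/c['fx'];y=(v-c['cy'])/c['fy']
    rd=np.hypot(x,y); r=rd
    for _ in range(30): r=rd/(1+c['k1']*r*r)
    s=r/rd if rd>0 else 1
    d=Rc@np.array([x*s,y*s,1]); return o,d/np.linalg.norm(d)
def onz(n,u,v,z,obs=None):
    o,d=ray(n,u,v,obs); return o+d*(z-o[2])/d[2]
def proj(n,p,obs=None):
    c,Rc,o=cam(n,obs); q=Rc.T@(np.array(p)-o); x,y=q[0]/q[2],q[1]/q[2]; f=1+c['k1']*(x*x+y*y)
    return c['cx']+c['fx']*x*f, c['cy']+c['fy']*y*f
E
python3 - <<'E'
from h import *
print(ctrl.get_obs())
for n in('top','side','wrist'):
    save(n,n+'0.png'); print(n,ctrl.get_calibration(n))
    if n!='wrist': print(cam(n)[2])
E
```

```text
pics
{'t': 0.0, 'q': array([-1.27700923e+00,  5.33770428e-02,  1.61432447e+00, -4.06271658e-05,
        1.47597742e+00, -1.19000439e-01]), 'dq': array([ 0.0005081 ,  0.00055501, -0.00263222, -0.00028746, -0.00055521,
        0.00103583]), 'effort': array([-1.05386684e-03, -3.93682015e+01, -3.70175743e+01, -2.13265030e-04,
        7.13513742e-03, -1.20987960e-05]), 'tool_pos': array([ 0.25053324, -0.57189968,  0.2300323 ]), 'tool_rot': array([-3.07288444e+00, -6.43392226e-01,  3.49084162e-04]), 'contact_force': array([ 0.25866533, -0.482875  , -0.30422137]), 'wrist_torque': array([ 0.05429346, -0.0052303 , -0.01335074]), 'opening': 0.08562372488243233}
top {'fx': 389.02372930876214, 'fy': 389.02372930876214, 'cx': 274.5896579403826, 'cy': 208.486959199528, 'k1': -0.10908340160007478, 'rvec': array([ 2.20494782, -2.15093215,  0.10788902]), 'tvec': array([-0.06928511,  0.47847146,  0.72264272])}
[ 0.41191867 -0.05267119  0.76386951]
side {'fx': 446.28662548952974, 'fy': 446.28662548952974, 'cx': 281.9711669547018, 'cy': 215.1080580155309, 'k1': -0.06546357625357428, 'rvec': array([ 2.14342428, -0.28791236,  0.17746012]), 'tvec': array([-0.48442264,  0.10278331,  0.6633611 ])}
[ 0.32365186 -0.6067376   0.46086507]
wrist {'fx': 310.5222313197982, 'fy': 310.5222313197982, 'cx': 282.30795065735805, 'cy': 205.23149512435148, 'k1': -0.014756105941106917, 'T_tool_cam': array([[ 8.08438869e-04, -9.54832605e-01, -2.97143134e-01,
         7.50891797e-02],
       [ 9.99999349e-01,  1.01111696e-03, -5.28395513e-04,
         3.48532176e-04],
       [ 8.04975727e-04, -2.97142514e-01,  9.54832801e-01,
        -1.42144070e-01],
       [ 0.00000000e+00,  0.00000000e+00,  0.00000000e+00,
         1.00000000e+00]])}
```

View pics/top0.png

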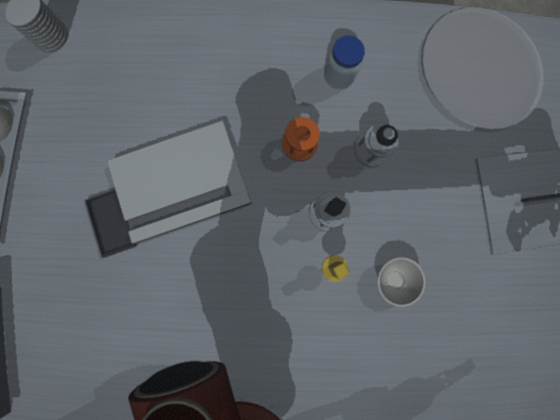

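View pics/side0.png

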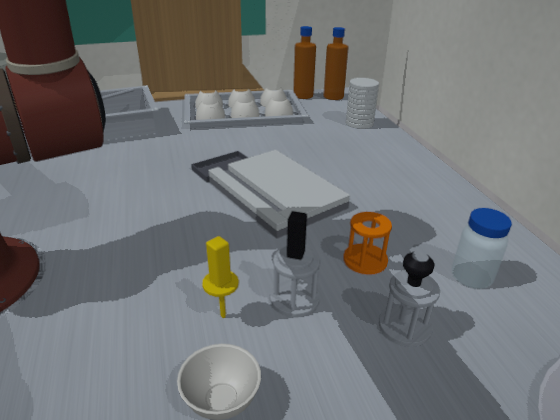

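View pics/wrist0.png

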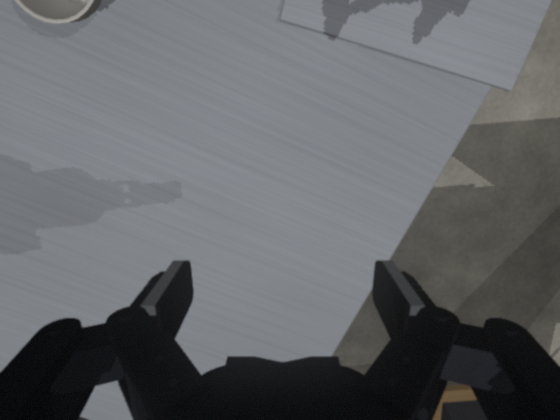

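The top view shows the scraper's black square handle near (335,207), the yellow decoy at (335,268), the corer at (387,135) and the orange stand at (301,138). The board is around (180,180), with its tray at the left end of the groove. Next I'll measure them.

```bash
python3 - <<'E'
from h import *
im=cv2.imread('pics/top0.png')
def en(c,k=4):
    return cv2.convertScaleAbs(cv2.resize(c,None,fx=k,fy=k,interpolation=cv2.INTER_CUBIC),alpha=1.5)
cv2.imwrite('pics/b1.png',en(im[110:262,80:262]))
cv2.imwrite('pics/s1.png',en(im[180:290,290:370],5))
im=cv2.imread('pics/side0.png')
cv2.imwrite('pics/s2.png',en(im[190:330,190:350],4))
for p in [(335,207),(335,268),(387,135),(301,138)]: print(p,onz('top',*p,.14).round(3), onz('top',*p,.0).round(3))
E
```

```text
(335, 207) [ 0.474 -0.154  0.14 ] [ 0.488 -0.177  0.   ]
(335, 268) [ 0.376 -0.156  0.14 ] [ 0.368 -0.179  0.   ]
(387, 135) [ 0.597 -0.241  0.14 ] [ 0.638 -0.283  0.   ]
(301, 138) [ 0.587 -0.097  0.14 ] [ 0.626 -0.107  0.   ]
```

View pics/b1.png

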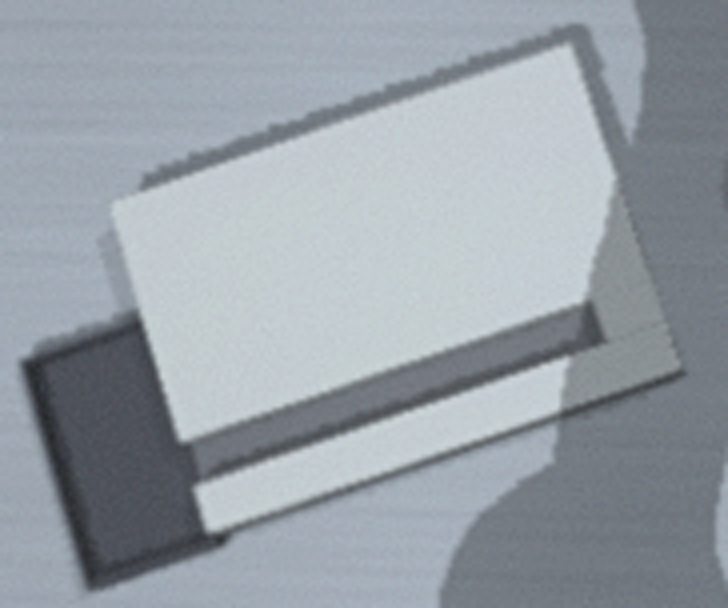

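View pics/s1.png

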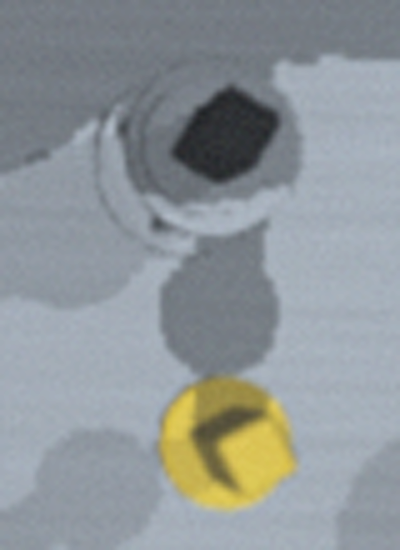

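View pics/s2.png

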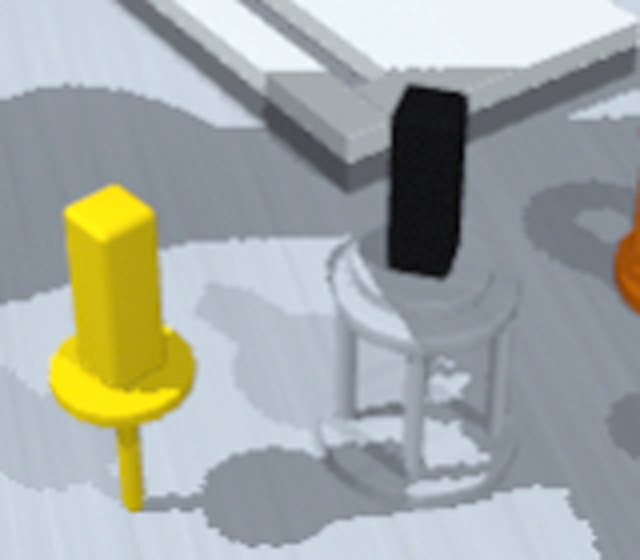

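```bash
python3 - <<'E'
from h import *
b=[(112,203),(575,42),(683,373),(207,533)]
P=np.array([onz('top',80+(x-1.5)/4,110+(y-1.5)/4,.03)[:2] for x,y in b]); print(P.round(4))
# local corners: groove side y=+: tray end x=+
L=np.array([(120,-85),(-120,-85),(-120,85),(120,85)])/1000
A,C=L-L.mean(0),P-P.mean(0)
for nm,A2 in(('as',A),):
    U,S,V=np.linalg.svd(A2.T@C); Rm=(U@V).T; print(np.linalg.det(Rm))
    print('res',((A2@Rm.T)-C).round(4), P.mean(0).round(4), np.degrees(np.arctan2(Rm[1,0],Rm[0,0])))
c=P.mean(0)
for x in(-.09,-.083,.12,.125): print(x,(Rm@[x,.05]+c).round(4))
# groove edge corners check (top edges z=.03)
for q in[(185,442),(193,485),(588,300),(605,342)]: print(q,(Rm.T@(onz('top',80+q[0]/4,110+q[1]/4,.03)[:2]-c)).round(4))
q=[(232,85),(278,125),(220,183),(173,150)]
for x,y in q: print(onz('top',290+x/5,180+y/5,.145).round(4))
#side: stand ring, handle top
for x,y in [(400,88),(466,98)]: print('side',onz('side',190+x/4,190+y/4,.145).round(4))
print('ringside',onz('side',190+327/4,190+275/4,.075).round(4),onz('side',190+518/4,190+285/4,.075).round(4))
print('ringtop',onz('top',290+125/5,180+130/5,.075).round(4))
# yellow
print('yel',onz('side',190+135/4,190+508/4,0).round(4),onz('side',190+110/4,190+205/4,.13).round(4))
E
```

```text
[[ 0.5655  0.2711]
 [ 0.6496  0.0466]
 [ 0.4889 -0.0112]
 [ 0.4067  0.2136]]
1.0000000000000004
res [[ 0.0007  0.0009]
 [-0.0008  0.0001]
 [ 0.0003 -0.0007]
 [-0.0002 -0.0002]] [0.5277 0.13  ] 110.14678654747512
-0.09 [0.5117 0.0283]
-0.083 [0.5093 0.0349]
0.12 [0.4394 0.2255]
0.125 [0.4377 0.2302]
(185, 442) [0.1171 0.0407]
(193, 485) [0.1194 0.0616]
(588, 300) [-0.0878  0.0382]
(605, 342) [-0.0892  0.06  ]
[ 0.4898 -0.1556  0.145 ]
[ 0.4773 -0.1706  0.145 ]
[ 0.4581 -0.152   0.145 ]
[ 0.4683 -0.1368  0.145 ]
side [ 0.4703 -0.1465  0.145 ]
side [ 0.4892 -0.1574  0.145 ]
ringside [ 0.4454 -0.1497  0.075 ] [ 0.5066 -0.1713  0.075 ]
ringtop [ 0.4815 -0.129   0.075 ]
yel [ 0.372  -0.1676  0.    ] [ 0.3722 -0.1654  0.13  ]
```

```bash
python3 - <<'E'
from h import *
o=ctrl.get_obs(); M=R.from_rotvec(o['tool_rot']).as_matrix(); print(M.round(3)); print('y ang',np.degrees(np.arctan2(M[1,1],M[0,1])),'x ang',np.degrees(np.arctan2(M[1,0],M[0,0])))
im=cv2.imread('pics/top0.png'); c=im[190:225,315:352]
m=(c.max(2)<50).astype(np.uint8); k,_=cv2.findContours(m,0,2); k=max(k,key=cv2.contourArea); print(cv2.minAreaRect(k),cv2.contourArea(k))
E
```

```text
[[ 0.916  0.401 -0.   ]
 [ 0.401 -0.916  0.002]
 [ 0.    -0.002 -1.   ]]
y ang -66.35040993347934 x ang 23.649570493187877
((19.769229888916016, 16.846155166625977), (14.976905822753906, 18.30510711669922), 33.6900634765625) 219.5
```

>>> drive_tool(moves=[0,0,2.4,0.022,0.0415,0.014,0,0,0,2.4,0.022,0.0415,0.014,0,0,0,2.4,0.022,0.0415,0.014,0,0,0,2.4,0.022,0.0415,0.014,0,0,0,2.4,0.022,0.0415,0.014,0])

```text
t: 0.78
tool_pos: [0.3611, -0.3635, 0.3014]
tool_rot: [-2.99, -0.963, -0.0]
contact_force: [-0.3, -0.7, 0.2]
opening: 0.0854
```

>>> drive_tool(moves=[0,0,2.4,0.022,0.0415,0,0,0,0,2.4,0.022,0.0415,0,0,0,0,2.4,0.022,0.0415,0,0,0,0,2.4,0.022,0.0415,0,0,0,0,2.4,0.022,0.0415,0,0])

```text
t: 1.4
tool_pos: [0.4711, -0.156, 0.301]
tool_rot: [-2.873, -1.271, 0.0]
contact_force: [0.6, -0.8, 0.1]
opening: 0.0855
```

```bash
python3 - <<'E'
from h import *
o=ctrl.get_obs(); print(o['t'],o['tool_pos'],o['q']); import pickle; pickle.dump(o,open('o1.pkl','wb'))
im=save('wrist','w1.png'); o2=ctrl.get_obs(); print(o2['tool_pos'])
E
```

```text
1.4 [ 0.47107818 -0.15595663  0.30103308] [-4.69774342e-01 -2.93033873e-01  1.81479489e+00 -4.24745894e-05
  1.61998503e+00  2.68006391e-01]
[ 0.47279607 -0.15174584  0.30104435]
```

View pics/w1.png

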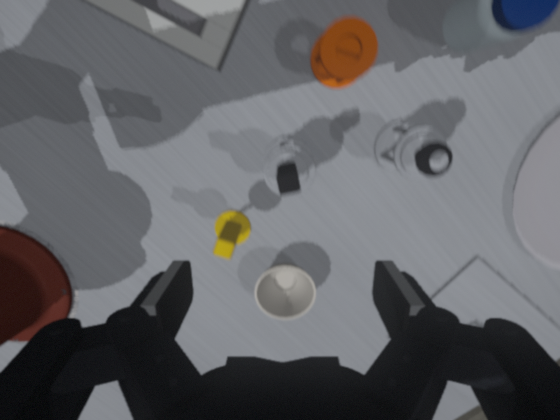

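The wrist view shows the scraper handle at (288,178), turned slightly from the jaw axis. The jaws are 100 px clear of it on each side. I'll take a second picture now that the arm has settled.

```bash
python3 - <<'E'
from h import *
o=ctrl.get_obs(); 
im=save('wrist','w2.png')[:,:,::-1]; o2=ctrl.get_obs(); print(o['tool_pos'],o2['tool_pos'])
M=R.from_rotvec(o['tool_rot']).as_matrix(); print('y ang',np.degrees(np.arctan2(M[1,1],M[0,1])))
c=im[150:205,262:315]
m=(c.max(2)<45).astype(np.uint8); k,_=cv2.findContours(m,0,2); k=max(k,key=cv2.contourArea); print(cv2.minAreaRect(k),cv2.contourArea(k))
cv2.imwrite('pics/w2c.png',cv2.convertScaleAbs(cv2.resize(im[125:225,235:345],None,fx=6,fy=6,interpolation=cv2.INTER_CUBIC),alpha=1.8))
E
```

```text
[ 0.47279607 -0.15174584  0.30104435] [ 0.471765   -0.15417729  0.30093929]
y ang -41.9412988696749
((26.245285034179688, 25.858491897583008), (10.851484298706055, 16.757986068725586), 74.05460357666016) 136.0
```

View pics/w2c.png

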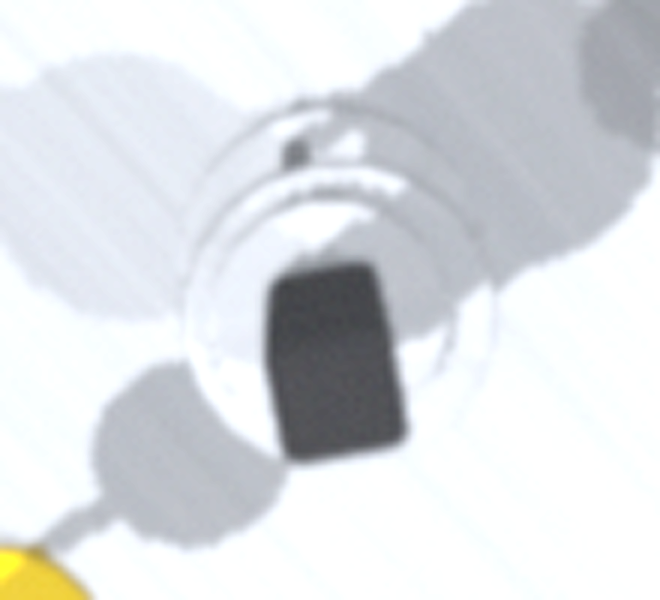

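```bash
python3 - <<'E'
from h import *
o=ctrl.get_obs(); im=cv2.imread('pics/w2.png')
o={'tool_pos':np.array([.47228,-.153,.301]),'tool_rot':o['tool_rot']}
f=lambda x,y,z:onz('wrist',235+(x-2.5)/6,125+(y-2.5)/6,z,o)
P=np.array([f(x,y,.145) for x,y in[(288,464),(408,437),(390,335),(268,352)]]); print(P.round(4),P.mean(0))
for i in range(4):
    d=P[(i+1)%4]-P[i]; print(np.linalg.norm(d[:2]),np.degrees(np.arctan2(d[1],d[0])))
print('base of handle',f(275,285,.081),f(373,265,.081))
print('ring',f(183,310,.075),f(497,310,.075),f(340,165,.075), f(340,477,.075))
E
```

```text
[[ 0.4629 -0.1634  0.145 ]
 [ 0.4808 -0.1732  0.145 ]
 [ 0.49   -0.1582  0.145 ]
 [ 0.4732 -0.1469  0.145 ]] [ 0.47673291 -0.16042418  0.145     ]
0.020494918660738524 -28.72402240916714
0.01763159056877396 58.741480724287705
0.02016179825899005 146.18130544025678
0.019441349285449525 -122.2405327595964
base of handle [ 0.47276457 -0.14843723  0.081     ] [ 0.48974958 -0.15834645  0.081     ]
ring [ 0.45476298 -0.14069417  0.075     ] [ 0.50173651 -0.18290093  0.075     ] [ 0.49746503 -0.14007036  0.075     ] [ 0.45498686 -0.18811094  0.075     ]
```

>>> drive_tool(moves=[0,0,5.5,0.0055,-0.005,0,0,0,0,5.5,0,0,-0.03,0,0,0,0,0,0,-0.035,0,0,0,0,0,0,-0.035,0,0,0,0,0,0,-0.02,0])

```text
t: 2.12
tool_pos: [0.4749, -0.1626, 0.1788]
tool_rot: [-2.737, -1.536, 0.003]
contact_force: [-1.2, 0.2, -0.3]
opening: 0.0849
```

```bash
python3 - <<'E'
from h import *
ctrl.get_image('side')
o=ctrl.get_obs(); print(o['t'],o['tool_pos'],o['tool_rot'])
im=save('wrist','w3.png'); save('side','sd3.png')
o=ctrl.get_obs(); print(o['t'],o['tool_pos'],o['tool_rot'])
E
```

```text
2.175 [ 0.47404334 -0.1620002   0.17664635] [-2.73499848 -1.53497773  0.0058209 ]
2.275 [ 0.47567088 -0.16260432  0.18056544] [-2.73810961e+00 -1.53717500e+00  1.76019268e-03]
```

View pics/w3.png

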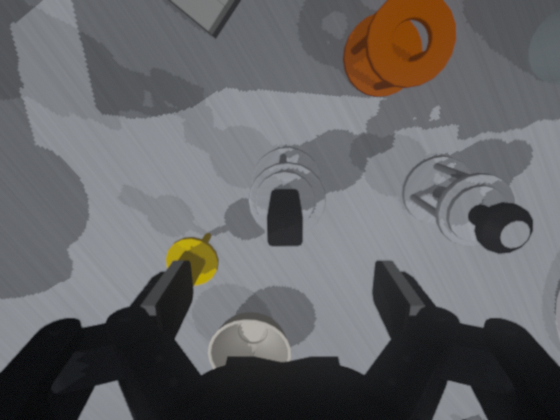

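View pics/sd3.png

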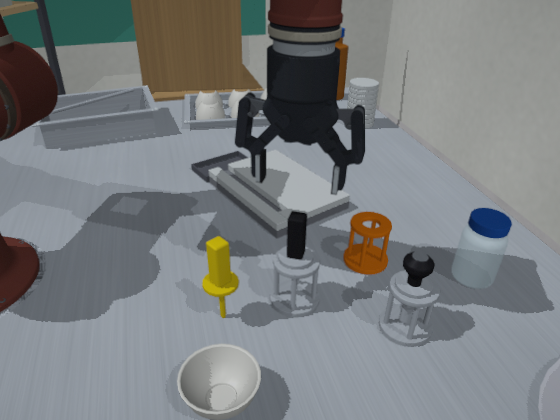

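```bash
python3 - <<'E'
from h import *
o=ctrl.get_obs(); o={'tool_pos':np.array([.4747,-.1622,.178]),'tool_rot':np.array([-2.736,-1.536,.004])}
im=cv2.imread('pics/w3.png'); cv2.imwrite('pics/w3c.png',cv2.convertScaleAbs(cv2.resize(im[170:260,235:335],None,fx=6,fy=6,interpolation=cv2.INTER_CUBIC),alpha=2))
for p in[(268,245),(302,245),(300,215),(270,217)]: print(onz('wrist',*p,.145,o))
E
```

```text
[ 0.46424243 -0.16173172  0.145     ]
[ 0.48213628 -0.17256484  0.145     ]
[ 0.49094862 -0.15508577  0.145     ]
[ 0.47497784 -0.14688275  0.145     ]
```

View pics/w3c.png

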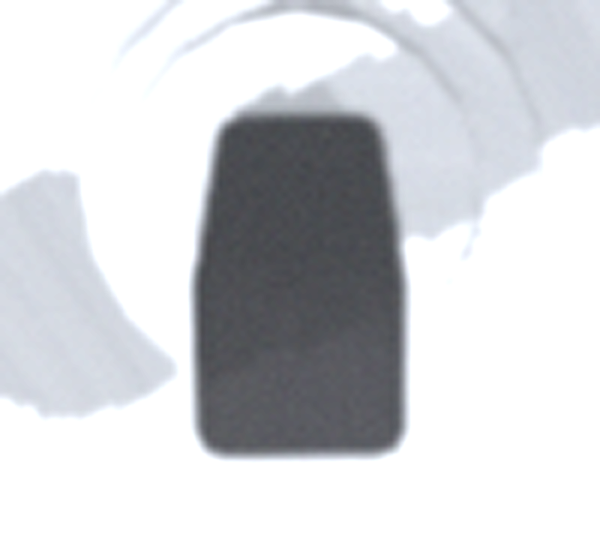

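>>> drive_tool(moves=[0,0,0,0.001,0.002,-0.027,0,0,0,0,0,0,-0.03,0,0,0,0,0,0,-0.02,0,0,0,0,0,0,-0.01,0,0,0,0,0,0,0,0.5], newtons=60)

```text
t: 2.9
tool_pos: [0.4777, -0.1608, 0.095]
tool_rot: [2.738, 1.538, 0.001]
contact_force: [0.4, 0.4, 0.2]
opening: 0.0699
```

>>> drive_tool(moves=[0,0,0,0,0,0,1,0,0,0,0,0,0,1,0,0,0,0,0,0,1,0,0,0,0,0,0,1,0,0,0,0,0,0,1])

```text
t: 3.52
tool_pos: [0.4779, -0.1608, 0.0954]
tool_rot: [2.738, 1.538, 0.001]
contact_force: [0.0, 0.7, 5.4]
opening: 0.0212
```

```bash
python3 - <<'E'
from h import *
o=ctrl.get_obs(); print(o)
im=save('wrist','w4.png'); save('side','sd4.png')
E
```

```text
{'t': 3.525, 'q': array([-4.72335885e-01, -1.13846067e-01,  2.01206494e+00, -1.93090443e-05,
        1.24166223e+00,  7.48195619e-02]), 'dq': array([ 1.16430390e-04, -8.73482721e-04,  4.77395144e-05, -1.08114936e-03,
        9.50755868e-04, -7.78602432e-04]), 'effort': array([-1.64546171e-02, -2.62595093e+01, -3.10739493e+01, -1.29062799e-02,
       -1.78361367e-01,  2.71346478e-03]), 'tool_pos': array([ 0.47790643, -0.16084873,  0.09537822]), 'tool_rot': array([2.73775463e+00, 1.53794810e+00, 1.46368202e-03]), 'contact_force': array([3.81535599e-03, 6.56729676e-01, 5.36160289e+00]), 'wrist_torque': array([ 0.07058402,  0.11007283, -0.06274144]), 'opening': 0.021169219098171353}
```

View pics/sd4.png

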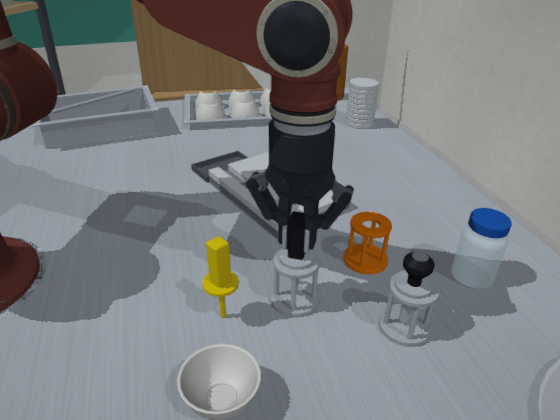

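View pics/w4.png

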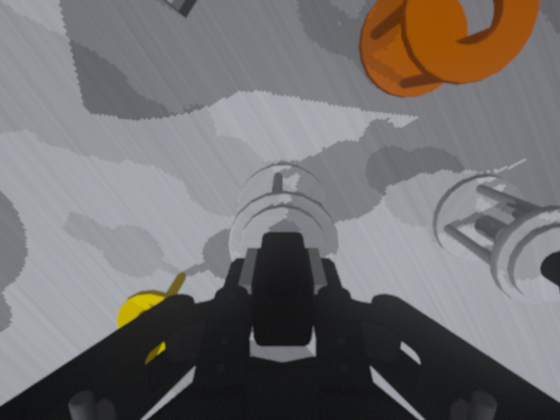

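>>> drive_tool(moves=[0,0,0,0,0,0.015,1,0,0,0,0,0,0.025,1,0,0,0,0,0,0.03,1,0,0,0,0,0,0.03,1,0,0,0,0,0,0.015,1])

```text
t: 4.25
tool_pos: [0.4777, -0.1607, 0.2113]
tool_rot: [2.737, 1.538, 0.002]
contact_force: [-0.1, -0.5, 0.7]
opening: 0.0212
```

>>> drive_tool(moves=[0,0,0,0.003,0.02,0,1,0,0,0,0.007,0.045,0,1,0,0,0,0.008,0.05,0,1,0,0,0,0.007,0.045,0,1,0,0,0,0.006,0.037,0,1])

```text
t: 4.88
tool_pos: [0.5076, 0.0383, 0.2085]
tool_rot: [-2.738, -1.539, 0.002]
contact_force: [0.4, -0.2, -1.1]
opening: 0.0213
```

>>> drive_tool(moves=[0,0,0,0,0,0,1,0,0,0,0,0,0,1,0,0,0,0,0,0,1,0,0,0,0,0,0,1,0,0,0,0,0,0,1])

```text
t: 5.5
tool_pos: [0.5082, 0.036, 0.2093]
tool_rot: [2.74, 1.537, -0.0]
contact_force: [-0.0, 0.7, -1.5]
opening: 0.0216
```

```bash
python3 - <<'E'
from h import *
o=ctrl.get_obs(); print(o['t'],o['tool_pos'],o['tool_rot'],o['opening'],o['contact_force'])
save('wrist','w5.png'); save('side','sd5.png'); save('top','t5.png')
o=ctrl.get_obs(); print(o['t'],o['tool_pos'],o['tool_rot'])
E
```

```text
5.5 [0.50821066 0.03595691 0.20933034] [ 2.73970714e+00  1.53732330e+00 -1.47031887e-05] 0.021606201430673225 [-0.04929735  0.71885313 -1.52304824]
5.65 [0.50823989 0.03628602 0.20934588] [2.73926891e+00 1.53807652e+00 1.06334061e-04]
```

View pics/sd5.png

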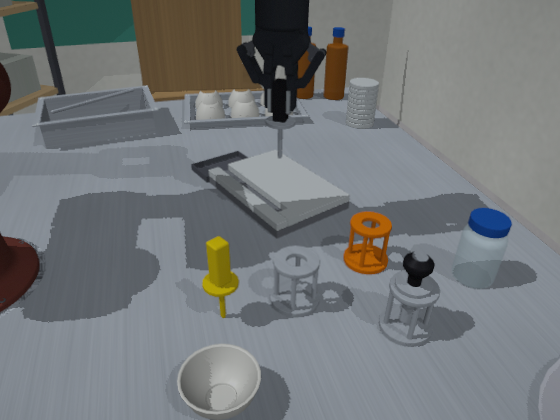

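View pics/w5.png

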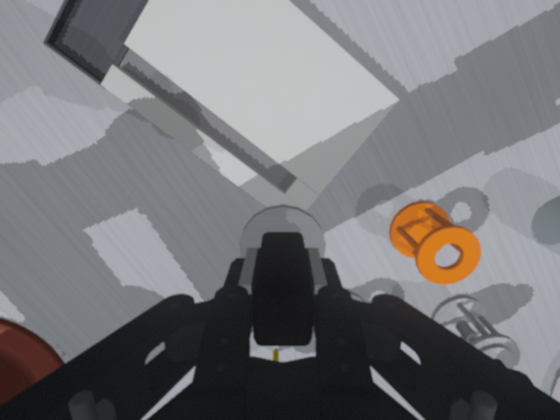

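View pics/t5.png

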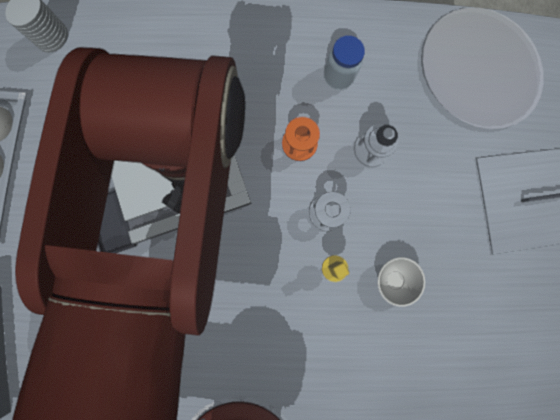

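The scraper is lifted upright. In the side view the tip is at (280,158), and the empty stand is at (296,265). Now I'll check the tip against the prediction and measure the ring's hole.

```bash
python3 - <<'E'
from h import *
tip=np.array([.5082,.036,.129])
print('pred',proj('side',tip),proj('side',tip+[0,0,.06]),proj('side',tip+[0,0,.13]))
im=cv2.imread('pics/sd5.png')
E5=lambda c:cv2.convertScaleAbs(cv2.resize(c,None,fx=6,fy=6,interpolation=cv2.INTER_CUBIC),alpha=1.5)
cv2.imwrite('pics/c1.png',E5(im[70:175,240:330]))
t=cv2.imread('pics/t5.png'); cv2.imwrite('pics/c2.png',np.hstack([E5(t[180:240,300:360]),E5(im[240:300,265:325])]))
E
```

```text
pred (np.float64(280.0583370906769), np.float64(158.6505113832514)) (np.float64(280.6047938062181), np.float64(124.6630544232513)) (np.float64(281.30902043790513), np.float64(81.06482238645302))
```

View pics/c1.png

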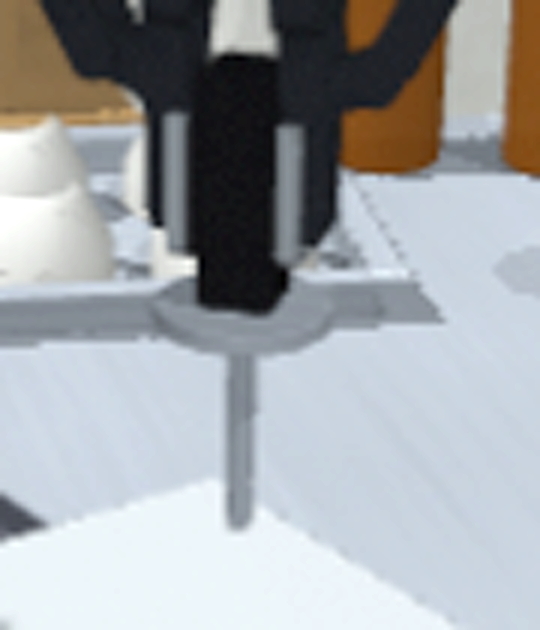

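View pics/c2.png

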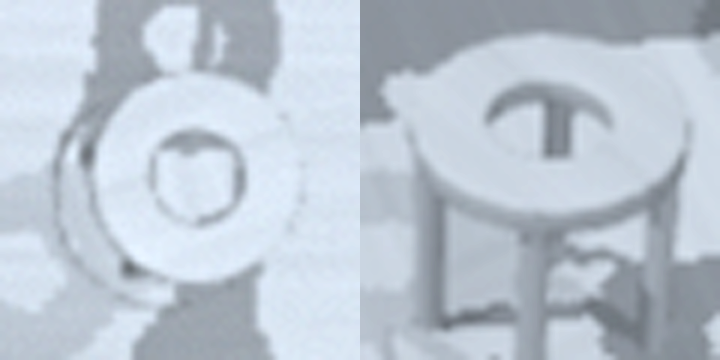

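```bash
python3 - <<'E'
from h import *
im=cv2.imread('pics/w5.png'); cv2.imwrite('pics/c3.png',cv2.convertScaleAbs(cv2.resize(im[40:210,100:320],None,fx=3.6,fy=3.5,interpolation=cv2.INTER_CUBIC),alpha=1.6))
print(onz('top',300+(197-2.5)/6,180+(178-2.5)/6,.075),onz('side',265+(548-360-2.5)/6,240+(122-2.5)/6,.075))
o=ctrl.get_obs();a=np.radians(110.15);Rm=np.array([[np.cos(a),-np.sin(a)],[np.sin(a),np.cos(a)]])
for l in[(-.09,.039),(-.09,.061),(.12,.039),(.12,.061)]:
    u=proj('wrist',[*(Rm@l+[.5277,.13]),.03],o); print(((u[0]-100)*3.6,(u[1]-40)*3.5))
E
```

```text
[ 0.476424   -0.16026197  0.075     ] [ 0.47650326 -0.16043226  0.075     ]
(np.float64(705.1772430039576), np.float64(488.39560039447537))
(np.float64(658.4769156493786), np.float64(543.3507956471746))
(np.float64(82.00520259167094), np.float64(11.914225802056393))
(np.float64(40.18729373279981), np.float64(81.70567577485811))
```

View pics/c3.png

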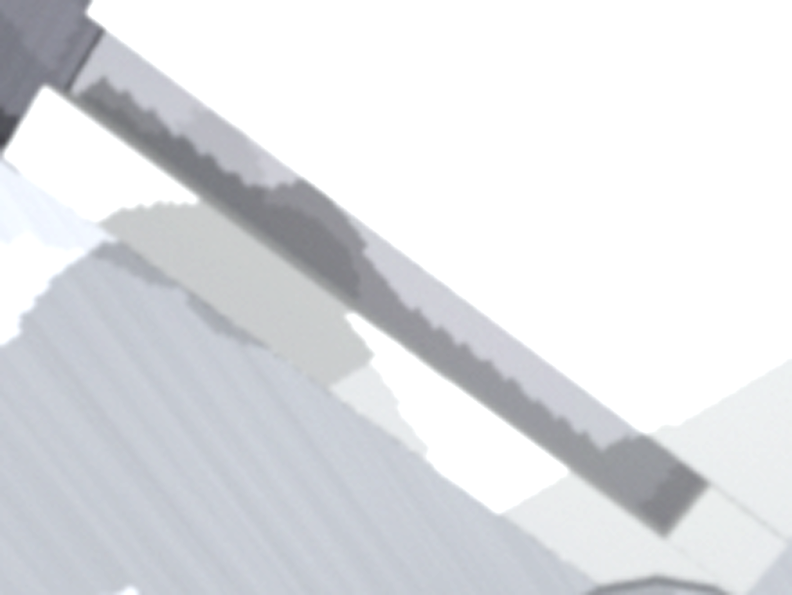

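>>> drive_tool(moves=[0,0,0,0.001,-0.002,-0.02,1,0,0,0,0,0,-0.03,1,0,0,0,0,0,-0.03,1,0,0,0,0,0,-0.02,1,0,0,0,0,0,-0.008,1])

```text
t: 6.28
tool_pos: [0.5074, 0.0346, 0.0983]
tool_rot: [-2.737, -1.537, 0.006]
contact_force: [-0.7, 0.2, -1.0]
opening: 0.0216
```

>>> drive_tool(moves=[0,0,0,0,0,-0.001,1,0,0,0,0,0,-0.001,1,0,0,0,0,0,-0.001,1,0,0,0,0,0,-0.001,1,0,0,0,0,0,0,1])

```text
t: 6.9
tool_pos: [0.5093, 0.0345, 0.0975]
tool_rot: [2.739, 1.539, 0.0]
contact_force: [0.4, -0.5, -1.6]
opening: 0.0217
```

```bash
python3 - <<'E'
from h import *
o=ctrl.get_obs(); print(o['t'],o['tool_pos'],o['tool_rot'],o['opening'],o['contact_force'])
save('side','sd6.png'); im=cv2.imread('pics/sd6.png')
cv2.imwrite('pics/c4.png',cv2.convertScaleAbs(cv2.resize(im[120:240,220:350],None,fx=5,fy=5,interpolation=cv2.INTER_CUBIC),alpha=1.3))
E
```

```text
6.9 [0.50931435 0.03450137 0.09748845] [2.73881411e+00 1.53859025e+00 4.43185594e-04] 0.02168561664055815 [ 0.42938087 -0.45605083 -1.58623701]
```

View pics/c4.png

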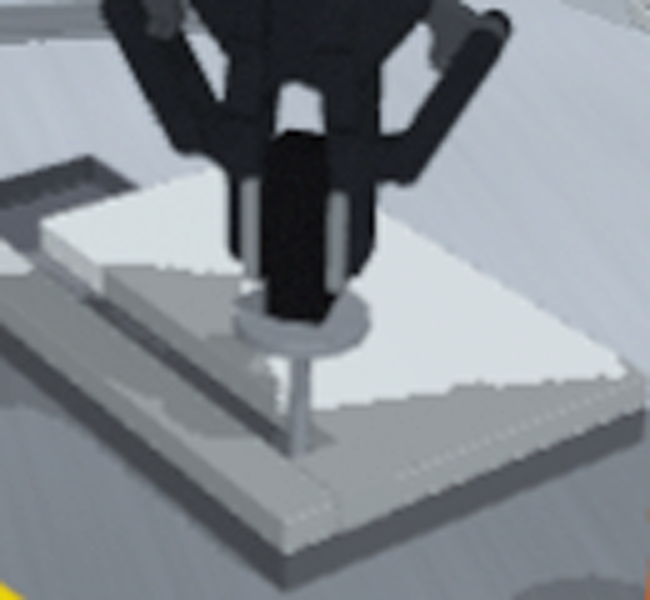

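The pin is inside the groove at the closed end, at about (297,455) in the crop. The tip is about 1 mm above the floor, and there's no contact force yet.

>>> drive_tool(moves=[0,0,0,0,0,-0.0005,1,0,0,0,0,0,-0.0005,1,0,0,0,0,0,-0.0005,1,0,0,0,0,0,0,1,0,0,0,0,0,0,1])

```text
t: 7.58
tool_pos: [0.5094, 0.0345, 0.0963]
tool_rot: [2.739, 1.539, 0.0]
contact_force: [-1.6, 0.9, 3.7]
opening: 0.0211
```

>>> drive_tool(moves=[0,0,0,-0.001,0.0026,0,1,0,0,0,-0.0019,0.0052,0,1,0,0,0,-0.0019,0.0052,0,1,0,0,0,-0.0019,0.0052,0,1,0,0,0,-0.0019,0.0052,0,1])

```text
t: 8.2
tool_pos: [0.501, 0.0581, 0.0963]
tool_rot: [2.738, 1.538, 0.001]
contact_force: [3.0, -4.0, 5.2]
opening: 0.0215
```

>>> drive_tool(moves=[0,0,0,-0.0019,0.0052,0,1,0,0,0,-0.0019,0.0052,0,1,0,0,0,-0.0019,0.0052,0,1,0,0,0,-0.0019,0.0052,0,1,0,0,0,-0.0019,0.0052,0,1])

```text
t: 8.82
tool_pos: [0.4914, 0.084, 0.0963]
tool_rot: [2.738, 1.538, 0.001]
contact_force: [1.0, -3.4, 5.6]
opening: 0.0215
```

>>> drive_tool(moves=[0,0,0,-0.0019,0.0052,0,1,0,0,0,-0.0019,0.0052,0,1,0,0,0,-0.0019,0.0052,0,1,0,0,0,-0.0019,0.0052,0,1,0,0,0,-0.0019,0.0052,0,1])

```text
t: 9.45
tool_pos: [0.4819, 0.11, 0.0963]
tool_rot: [2.738, 1.538, 0.001]
contact_force: [1.9, -4.3, 5.9]
opening: 0.0216
```

```bash
python3 - <<'E'
from h import *
o=ctrl.get_obs(); print(o['t'],o['tool_pos'],o['tool_rot'],o['opening'],o['contact_force'],o['wrist_torque'])
save('side','sd7.png'); im=cv2.imread('pics/sd7.png')
cv2.imwrite('pics/c5.png',cv2.convertScaleAbs(cv2.resize(im[90:230,190:350],None,fx=4,fy=4,interpolation=cv2.INTER_CUBIC),alpha=1.3))
E
```

```text
9.45 [0.48186577 0.10995492 0.09625289] [2.73785919e+00 1.53832161e+00 5.10081871e-04] 0.02163487643679716 [ 1.92355693 -4.28707258  5.91906878] [-0.99656335 -0.32260188  0.00653043]
```

View pics/c5.png

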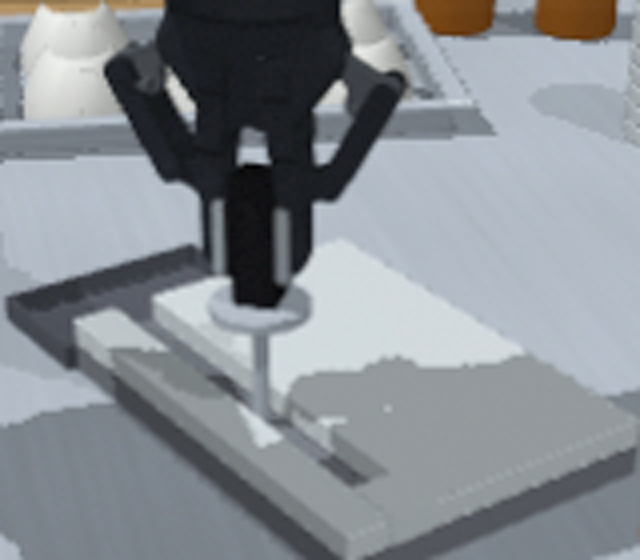

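The scraper is upright and the pin is in the groove, about halfway along. I'll keep drawing.

>>> drive_tool(moves=[0,0,0,-0.0019,0.0052,0,1,0,0,0,-0.0019,0.0052,0,1,0,0,0,-0.0019,0.0052,0,1,0,0,0,-0.0019,0.0052,0,1,0,0,0,-0.0019,0.0052,0,1])

```text
t: 10.12
tool_pos: [0.4724, 0.1359, 0.0963]
tool_rot: [2.738, 1.538, 0.0]
contact_force: [2.0, -3.8, 5.4]
opening: 0.0214
```

>>> drive_tool(moves=[0,0,0,-0.0019,0.0052,0,1,0,0,0,-0.0019,0.0052,0,1,0,0,0,-0.0019,0.0052,0,1,0,0,0,-0.0019,0.0052,0,1,0,0,0,-0.0019,0.0052,0,1])

```text
t: 10.75
tool_pos: [0.4628, 0.1619, 0.0963]
tool_rot: [2.738, 1.538, 0.0]
contact_force: [1.7, -4.5, 5.7]
opening: 0.0212
```

>>> drive_tool(moves=[0,0,0,-0.0019,0.0052,0,1,0,0,0,-0.0019,0.0052,0,1,0,0,0,-0.0019,0.0052,0,1,0,0,0,-0.0019,0.0052,0,1,0,0,0,-0.0019,0.0052,0,1])

```text
t: 11.38
tool_pos: [0.4532, 0.1878, 0.0962]
tool_rot: [2.738, 1.538, -0.0]
contact_force: [2.1, -3.7, 6.6]
opening: 0.0211
```

>>> drive_tool(moves=[0,0,0,-0.0019,0.0052,0,1,0,0,0,-0.0019,0.0052,0,1,0,0,0,-0.0019,0.0052,0,1,0,0,0,-0.0019,0.0052,0,1,0,0,0,-0.0019,0.0052,0,1])

```text
t: 12.0
tool_pos: [0.4437, 0.2138, 0.0963]
tool_rot: [2.738, 1.538, -0.0]
contact_force: [1.0, -4.8, 5.9]
opening: 0.0213
```

>>> drive_tool(moves=[0,0,0,-0.0019,0.0052,0,1,0,0,0,-0.0019,0.0052,0,1,0,0,0,-0.0017,0.0047,0,1,0,0,0,-0.0007,0.0019,0,1,0,0,0,0,0,0,1])

```text
t: 12.62
tool_pos: [0.436, 0.2311, 0.0945]
tool_rot: [-2.737, -1.538, 0.004]
contact_force: [0.2, 0.7, -1.7]
opening: 0.0212
```

```bash
python3 - <<'E'
from h import *
o=ctrl.get_obs(); print(o['t'],o['tool_pos'],o['tool_rot'],o['opening'],o['contact_force'],o['wrist_torque'])
save('side','sd8.png'); save('wrist','w8.png'); im=cv2.imread('pics/sd8.png')
cv2.imwrite('pics/c6.png',cv2.convertScaleAbs(cv2.resize(im[60:230,160:350],None,fx=4,fy=3.5,interpolation=cv2.INTER_CUBIC),alpha=1.3))
E
```

```text
12.625 [0.43604032 0.23106239 0.09445011] [-2.73746463 -1.53844973  0.00420224] 0.02118547887660777 [ 0.16358591  0.70876464 -1.70902708] [ 0.04229217  0.01579129 -0.02747502]
```

View pics/c6.png

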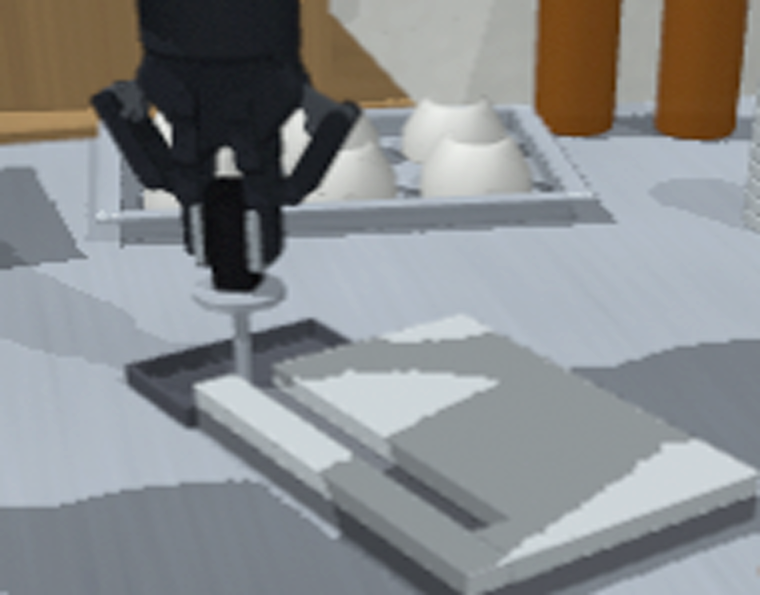

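View pics/w8.png

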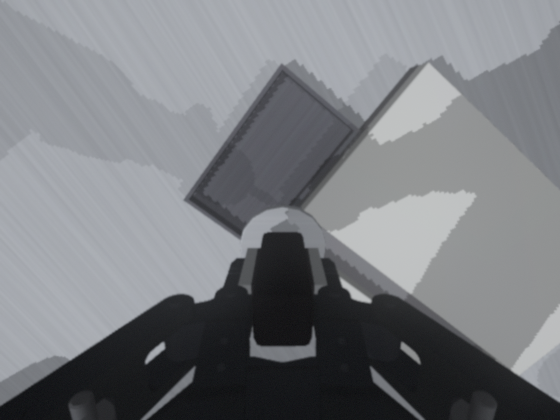

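The pin has left the open end and is over the tray, with no contact force. Now I'll lift and return.

>>> drive_tool(moves=[0,0,0,0,0,0.015,1,0,0,0,0,0,0.025,1,0,0,0,0,0,0.03,1,0,0,0,0,0,0.03,1,0,0,0,0,0,0.015,1])

```text
t: 13.35
tool_pos: [0.4385, 0.2312, 0.214]
tool_rot: [2.739, 1.538, 0.007]
contact_force: [-0.4, -0.8, -1.0]
opening: 0.0212
```

>>> drive_tool(moves=[0,0,0,0.002,-0.02,0,1,0,0,0,0.004,-0.04,0,1,0,0,0,0.005,-0.045,0,1,0,0,0,0.005,-0.045,0,1,0,0,0,0.005,-0.045,0,1])

```text
t: 13.98
tool_pos: [0.4582, 0.0346, 0.2108]
tool_rot: [-2.739, -1.539, 0.0]
contact_force: [-0.3, 0.2, -1.1]
opening: 0.0213
```

>>> drive_tool(moves=[0,0,0,0.005,-0.045,0,1,0,0,0,0.005,-0.045,0,1,0,0,0,0.004,-0.045,0,1,0,0,0,0.004,-0.04,0,1,0,0,0,0.002,-0.02,0,1])

```text
t: 14.6
tool_pos: [0.4782, -0.1607, 0.2106]
tool_rot: [-2.74, -1.536, 0.0]
contact_force: [-0.2, 0.3, -1.8]
opening: 0.0214
```

>>> drive_tool(moves=[0,0,0,0,0,0,1,0,0,0,0,0,0,1,0,0,0,0,0,0,1,0,0,0,0,0,0,1,0,0,0,0,0,0,1])

```text
t: 15.22
tool_pos: [0.4785, -0.1586, 0.2109]
tool_rot: [2.738, 1.54, 0.0]
contact_force: [-0.8, -0.8, -1.0]
opening: 0.0211
```

```bash
python3 - <<'E'
from h import *
o=ctrl.get_obs(); print(o['t'],o['tool_pos'],o['tool_rot'],o['opening'],o['contact_force'])
save('side','sd9.png'); im=cv2.imread('pics/sd9.png')
p=o['tool_pos']; t=p-[0,0,.0804]; print(proj('side',t),proj('side',t+[0,0,.06]))
cv2.imwrite('pics/c7.png',cv2.convertScaleAbs(cv2.resize(im[130:330,210:360],None,fx=4,fy=3,interpolation=cv2.INTER_CUBIC),alpha=1.3))
E
```

```text
15.225 [ 0.47848301 -0.1586209   0.21085233] [2.73835761e+00 1.53972460e+00 1.89159829e-04] 0.021076531122353512 [-0.80232772 -0.82142037 -0.99787703]
(np.float64(298.42970374838546), np.float64(225.5280637202909)) (np.float64(300.25405853100875), np.float64(185.19962360584537))
```

View pics/c7.png

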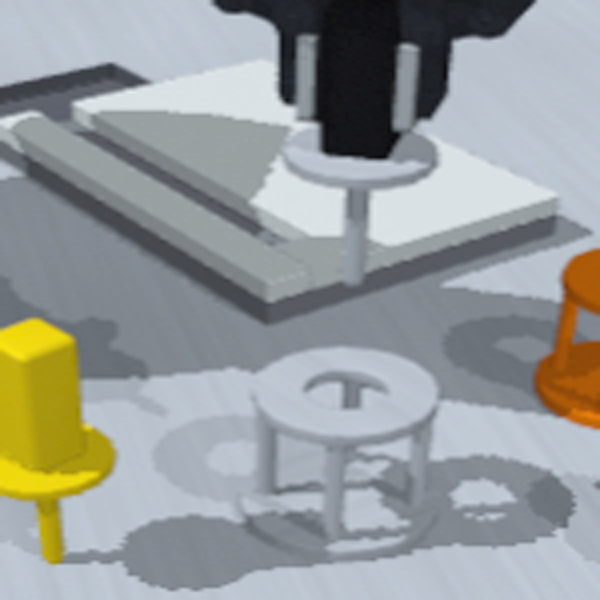

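The tip is at (298.5,225), as predicted. I'll shift 2 mm to the ring centre and lower it.

>>> drive_tool(moves=[0,0,0,-0.0015,-0.002,0,1,0,0,0,0,0,-0.02,1,0,0,0,0,0,-0.025,1,0,0,0,0,0,-0.02,1,0,0,0,0,0,-0.01,1])

```text
t: 15.9
tool_pos: [0.4758, -0.1606, 0.1333]
tool_rot: [-2.737, -1.537, 0.003]
contact_force: [-0.6, -0.1, -1.2]
opening: 0.0211
```

>>> drive_tool(moves=[0,0,0,0,0,-0.012,1,0,0,0,0,0,-0.012,1,0,0,0,0,0,-0.01,1,0,0,0,0,0,-0.004,1,0,0,0,0,0,0,1])

```text
t: 16.52
tool_pos: [0.4769, -0.1611, 0.0976]
tool_rot: [-2.739, -1.539, 0.0]
contact_force: [-0.2, 0.1, -0.5]
opening: 0.0211
```

```bash
python3 - <<'E'
from h import *
o=ctrl.get_obs(); print(o['t'],o['tool_pos'],o['tool_rot'],o['opening'],o['contact_force'])
save('side','sd10.png'); im=cv2.imread('pics/sd10.png')
cv2.imwrite('pics/c8.png',cv2.convertScaleAbs(cv2.resize(im[180:330,220:370],None,fx=4,fy=4,interpolation=cv2.INTER_CUBIC),alpha=1.3))
E
```

```text
16.525 [ 0.47687089 -0.1610645   0.09763306] [-2.73881390e+00 -1.53851911e+00  2.82273964e-04] 0.021096184932342832 [-0.17517661  0.08412421 -0.53336496]
```

View pics/c8.png

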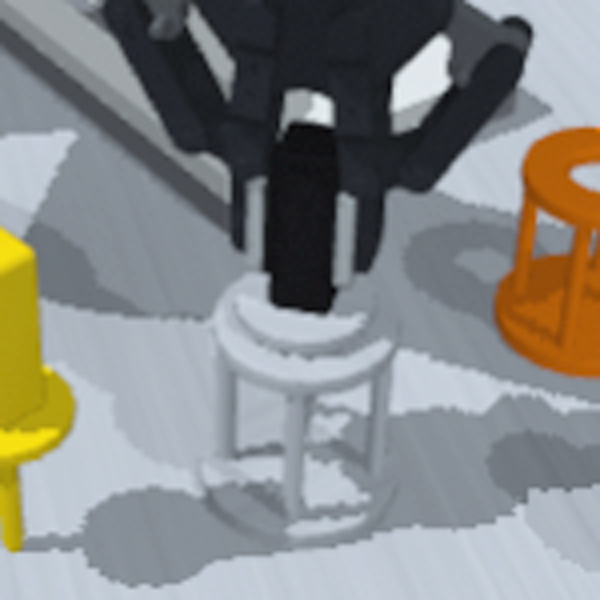

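The pin is through the ring, with the disc just above it. I'll lower the last 2 mm and then release slowly.

>>> drive_tool(moves=[0,0,0,0,0,-0.001,1,0,0,0,0,0,-0.0008,1,0,0,0,0,0,-0.0004,1,0,0,0,0,0,0,1,0,0,0,0,0,0,1])

```text
t: 17.2
tool_pos: [0.4769, -0.1611, 0.0956]
tool_rot: [2.739, 1.539, -0.0]
contact_force: [-0.8, -0.0, -1.8]
opening: 0.0209
```

>>> drive_tool(moves=[0,0,0,0,0,0,0.7,0,0,0,0,0,0,0.5,0,0,0,0,0,0,0.2,0,0,0,0,0,0,0,0,0,0,0,0,0,0])

```text
t: 17.82
tool_pos: [0.477, -0.1611, 0.0956]
tool_rot: [2.739, 1.539, 0.0]
contact_force: [0.0, 0.6, -0.7]
opening: 0.0855
```

>>> drive_tool(moves=[0,0,0,0,0,0,0,0,0,0,0,0,0,0,0,0,0,0,0,0,0,0,0,0,0,0,0,0,0,0,0,0,0,0,0])

```text
t: 18.45
tool_pos: [0.4769, -0.1611, 0.0956]
tool_rot: [-2.739, -1.539, 0.0]
contact_force: [0.6, 0.1, -0.7]
opening: 0.0857
```

```bash
python3 - <<'E'
from h import *
o=ctrl.get_obs(); print(o['t'],o['tool_pos'],o['opening'],o['contact_force'])
save('side','sd11.png'); save('wrist','w11.png')
E
```

```text
18.45 [ 0.47691731 -0.16110608  0.09558684] 0.08569535552522237 [ 0.56138856  0.05743339 -0.74463394]
```

View pics/sd11.png

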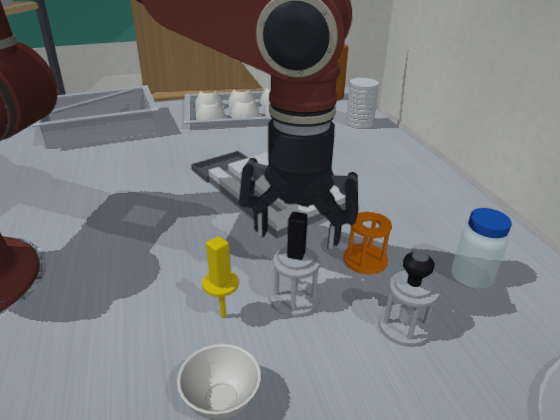

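View pics/w11.png

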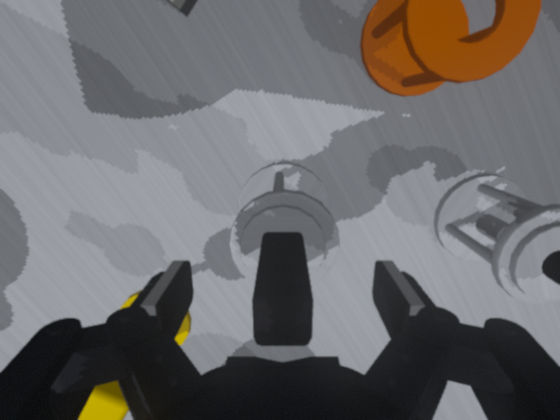

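The scraper stands upright in its stand at (296,240) and the jaws are clear of it. I'll raise the gripper.

>>> drive_tool(moves=[0,0,0,0,0,0.01,0,0,0,0,0,0,0.03,0,0,0,0,0,0,0.045,0,0,0,0,0,0,0.045,0,0,0,0,0,0,0.04,0])

```text
t: 19.18
tool_pos: [0.4771, -0.1611, 0.2684]
tool_rot: [2.737, 1.538, 0.002]
contact_force: [-0.5, -0.7, 0.8]
opening: 0.0857
```

>>> drive_tool(moves=[0,0,0,0,0,0.02,0,0,0,0,0,0,0,0,0,0,0,0,0,0,0,0,0,0,0,0,0,0,0,0,0,0,0,0,0])

```text
t: 19.8
tool_pos: [0.4765, -0.1608, 0.2842]
tool_rot: [-2.737, -1.538, 0.002]
contact_force: [0.4, 0.2, -0.7]
opening: 0.0852
```

```bash
python3 - <<'E'
from h import *
o=ctrl.get_obs(); print(o['t'],o['tool_pos'],o['opening'],o['contact_force'])
save('side','sd12.png')
a=cv2.imread('pics/sd0.png') if 0 else cv2.imread('pics/side0.png'); b=cv2.imread('pics/sd12.png')
cv2.imwrite('pics/c9.png',np.hstack([cv2.resize(x[180:350,190:450],None,fx=1.5,fy=2) for x in(a,b)]))
E
```

```text
19.8 [ 0.47650079 -0.16083958  0.28416895] 0.08523527497358996 [ 0.36983332  0.20503542 -0.72230867]
```

View pics/c9.png

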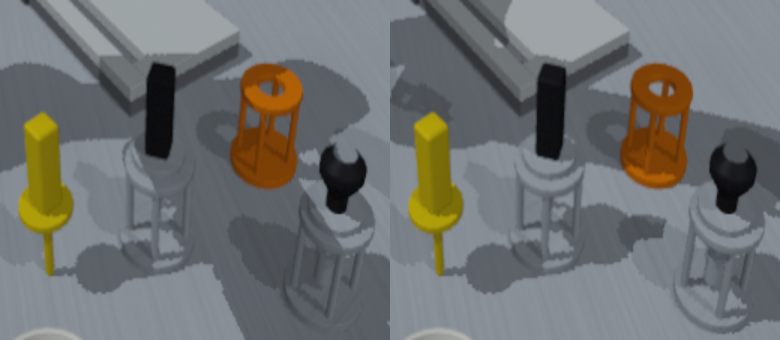

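The before and after views match: the scraper is back upright, and the other objects haven't moved.

```bash
python3 -c "
from station import ctrl
print(ctrl.finish_job())"
```

```text
the job is handed in; nothing more can be done
None
```

I took the scraper from its stand, scraped the groove from the closed end to the open end, put it back upright in the same stand, and handed the job in at about 19.8 s. No verdict was reported.

- **Scrape:** I lowered the tip to the groove floor about 7 mm from the closed end wall. I drew it at about 4.4 cm/s, pressing down with roughly 5–8 N, until it was about 6 mm past the open edge, over the drip tray. Tool height held steady at 96 mm and the tip stayed within about 1 mm of the groove's centreline. Once past the edge, the contact force dropped away and only the scraper's weight remained.
- **Return:** The last side picture shows the scraper upright with its disc on the ring, and the gripper open and well clear above it. In that picture the corer, the yellow look-alike and the orange stand all stand where they did at the start.
- **Checks:** None failed. Camera estimates of the stand and handle centre differed by about 3–4 mm, well within the ring's 10 mm of play. The forces I saw stayed under 10 N; I read them only at the end of each move, so a brief peak in between would not show.

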